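Switch on and zero the pharmacy balance that carries the empty dish

TASK

On the balance that carries the empty steel dish, press the round key down for a moment with the closed fingertips to switch it on, let it come up again, then press the wide oblong key right down for a moment to zero the balance, and withdraw. Press gently, leave the small square key and the other balance alone, and do not disturb the dish or anything else on the counter.

Things in the scene. Friction and masses are not known exactly. Their poses are not given: they have to be found in the camera images.
- balance_a: Fixed white balance with the empty dish, the one to zero. 240 (x) x 180 (y) mm, casing top at 50 mm; origin under its centre, -x is its front. Steel pan 120 mm across, top at 75 mm, centred at x +40 mm. Three white keys in a row at x -90 mm, tops at 60 mm, 10 mm proud of the casing: round at y +56, small square at y 0, wide oblong at y -56 mm. Display between keys and pan.
- balance_b: The same model as balance_a, same origin and axes, to be left alone: it carries the brass weight.
- on_a_top (a point): Centre of the top face of the round ON key, 24 mm in diameter, of the balance that carries the empty steel dish; moves with the key. Its x and y axes are the balance's.
- on_a (a joint): Travel of that round ON key in m: 0 = up, 0.007 = fully down; needs about 1.6 N to start and 4.4 N to be fully down, springs back up when let go.
- unit_a_top (a point): Centre of the top face of the small square unit key, 16 x 16 mm, of the balance that carries the empty steel dish; moves with the key. Its x and y axes are the balance's.
- unit_a (a joint): Travel of that small square unit key in m: 0 = up, 0.007 = fully down; needs about 1.6 N to start and 4.4 N to be fully down, springs back up when let go.
- tare_a_top (a point): Centre of the top face of the wide oblong tare key, 20 mm (front to back) x 38 mm (side to side), of the balance that carries the empty steel dish; moves with the key. Its x and y axes are the balance's.
- tare_a (a joint): Travel of that wide oblong tare key in m: 0 = up, 0.007 = fully down; needs about 1.6 N to start and 4.4 N to be fully down, springs back up when let go.
- on_b_top (a point): Centre of the top face of the round ON key, 24 mm in diameter, of the other balance (the one with the brass weight); moves with the key. Its x and y axes are the balance's.
- on_b (a joint): Travel of that round ON key in m: 0 = up, 0.007 = fully down; needs about 1.6 N to start and 4.4 N to be fully down, springs back up when let go.
- unit_b_top (a point): Centre of the top face of the small square unit key, 16 x 16 mm, of the other balance (the one with the brass weight); moves with the key. Its x and y axes are the balance's.
- unit_b (a joint): Travel of that small square unit key in m: 0 = up, 0.007 = fully down; needs about 1.6 N to start and 4.4 N to be fully down, springs back up when let go.
- tare_b_top (a point): Centre of the top face of the wide oblong tare key, 20 mm (front to back) x 38 mm (side to side), of the other balance (the one with the brass weight); moves with the key. Its x and y axes are the balance's.
- tare_b (a joint): Travel of that wide oblong tare key in m: 0 = up, 0.007 = fully down; needs about 1.6 N to start and 4.4 N to be fully down, springs back up when let go.
- dish: Empty steel weighing dish, round, 84 mm across, 22 mm high, standing loose on the pan of balance_a (about 60 g); origin under its centre.
- weight: Brass weight with a knob, 34 mm across, 48 mm high, loose on the pan of balance_b; origin under its centre.
- dropper: Bystander: small amber bottle, 34 mm across, 75 mm high, between the two balances; origin under its centre.
- jar_low: Bystander: white jar with a yellow cap, 56 mm across, 70 mm high; origin under its centre.
- jar_tall: Bystander: white jar with a red cap, 52 mm across, 100 mm high; origin under its centre.
- syrup: Bystander: amber bottle, 62 mm across, 150 mm high, behind the balances; origin under its centre.
- carton: Bystander: white medicine carton lying flat, 45 x 95 x 30 mm high; origin under its centre.
- spatula: Bystander: spatula with a white handle lying flat along its x axis, 170 mm long, before the balances; origin under its middle.

How it is judged (in metres and radians):
On the way, in this order (a step that is already met when the one before it is completed fails the run):
1. the round ON key of the balance with the dish is pressed down (more than 4 of its 7 mm) while its wide key is up (value of joint on_a above 0.004 m and value of joint tare_a below 0.001 m), for 0.1 s.
2. the round key has come up again (value of joint each of on_a, tare_a below 0.001 m), for 0.1 s.
3. the wide tare key of the same balance is pressed down (more than 4 of its 7 mm) while the round key is up (value of joint tare_a above 0.004 m and value of joint on_a below 0.001 m), for 0.1 s.
At the end, for the whole second after the job is handed in: All keys of both balances are up again (within 1 mm), dish and weight are within 5 mm and the other loose things within 8 mm of where they stood (all of step 2 and value of joint each of unit_a, on_b, unit_b, tare_b below 0.001 m and distance of each of dropper, jar_low, jar_tall, syrup, carton, spatula from where it was at the start of the episode below 0.008 m and distance of each of dish, weight from where it was at the start of the episode below 0.005 m); the robot touches nothing.
It fails at once if a wrong key is pressed (the small square key, or any key of the other balance, by more than 1.5 mm) (value of joint any of unit_a, on_b, unit_b, tare_b above 0.0015 m).
It fails at once if the balance is pressed hard (more than 20 N) (contact force between any of the fingers, the arm and balance_a above 20 N).
It fails at once if the other balance is touched (more than 1 N) (contact force between any of the fingers, the arm and balance_b above 1 N).
It fails at once if the dish or the weight is displaced or lifted by more than 5 mm (distance of any of dish, weight from where it was at the start of the episode above 0.005 m).
It fails at once if a bystander is displaced or lifted by more than 8 mm (distance of any of dropper, jar_low, jar_tall, syrup, carton, spatula from where it was at the start of the episode above 0.008 m).
It also fails if it takes over 48 s, if anything falls off the work surface, if the arm or the gripper's body presses on something with over 40 N, if the wrist force passes 120 N, or if a joint passes its speed limit or range.

ROBOT

A 7-joint arm with a two-finger parallel gripper is mounted at the origin on the work surface. World frame = base frame: x ahead of the robot, y to its left, z up, the work surface at z = 0. Lengths are in mm, angles in rad, forces in N, time in s.
With the tool pointing down it reaches from about 350 to 900 mm from the base axis. Payload 7.2 kg.
Tool frame: the origin (TCP) lies at the very end of the fingers, on their centre line; the grasp point (between the pads) lies 19 mm behind it; z points along the fingers, y is the line along which they close (so a half turn about z gives the same grasp; the last joint's range is limited). The gripper opens to 88 mm and grips with 3 to 60 N. Pads are 20 mm wide; open, the fingers measure 115 mm over their backs; the gripper's body (75 mm by 178 mm) begins 61 mm behind the grasp point.
Start: joints at [1.056, 0.411, -0.013, 1.596, 0.006, 1.134, -0.082], TCP at [270.04, -563.655, 222.653] pointing down, gripper open.
Joint ranges: [-2.95, 2.95], [-0.29, 1.99], [-1.47, 1.44], [0.14, 2.54], [-1.03, 4.17], [0.13, 1.85], [-2.86, 2.86]. Speed limits (rad/s): [2.39, 2.39, 3.01, 3.01, 3.14, 3.14, 3.14].

INTERFACE

Orientations are given as a unit quaternion [w, x, y, z].
In Python, from bench import robot, viewer gives the robot as it stands.
- The arm moves only by the tool send_rows, never from a script. Its argument "plan" is a list of rows, each an object with "delta_pos": the shift along the tool's x, y, z scaled (see below), a list of three; "turn": the turn about the tool's z scaled (see below). A call has 1 to 12 rows; each row shifts and turns the commanded pose from where the row before left it, along the tool's axes as they then stand; what a row does not reach is not made up. The controller multiplies each number of a shift by 25 cm and each number of a turn by pi/2 rad. A row lasts 1/8 s, in which the tool goes at most 62.5 mm and 10.7 degrees, less where a joint would pass 70% of its speed; a pose out of reach is approached as far as the arm can. A call with a number of a shift or a turn outside -1 to 1 is refused whole. A call with a gripper value outside its range is refused whole. "gripper" is the opening in per cent of the stroke, from 0 (shut) to 100 (fully open), set as the call begins (left out, the last holds). The fingers move at their own pace and stop on an object; "squeeze" is the grip in N (left out, the last holds). Time passes only in rows, so rows that do not move let the fingers close. It gives the time, the measured TCP pose, the force, the opening and the grip force at its end, in the units of the state.
- robot.observe(): the state, without advancing time (a new reading comes with each control period).
- viewer.capture(name): name is "scene" or "top"; returns the picture (420x560x3 uint8, blue, green, red); there is no depth.
- viewer.get_calibration(name): a dict with "fx", "fy", "cx", "cy" (pixels), "k1" (the pictures are not rectified: a ray, as slopes to the right and down, at radius r is drawn at 1 + k1 r^2 times it, then the intrinsics apply), "world_to_cam" (4x4, takes a point from world to camera coordinates). Camera axes: x right, y down, z forward; pixel columns grow to the right and rows downward; lengths in mm; the calibration is good to about 2 mm. A picture is of the moment at which its call begins. get_calibration takes no time and is no camera call.
- robot.finish_job(): hands the job in; it is judged then, once.
Trained networks look in the newest picture that a camera, given by its name, has taken for a name from the list of things; names that differ only in an ending like _2 or _b are one class to them, and where a whole thing is asked for, a point or a joint stands for the part that bears it (a point fixed in the world has none). Each returns a list of dicts, best first, with "p" (0 to 1); they miss things now and then, are a little off and sometimes report something else, mostly with a low value. They report only what shows in the picture. A call takes as long as a camera call.
- viewer.spot_in(camera, label): "location" ([column, row] in pixels, amid what is visible of it).
The state is a dict: "time_s": time; "joints": joint angles; "dq": joint speeds; "joint_efforts": joint torques, N m; "ee_pos": TCP position; "orientation": TCP orientation; "contact_force": force on the tool from outside, world axes, zero at the start; "ft_torque": the same for the moment, N m; "width": opening from 0.0 (shut) to 1.0 (fully open); "grasp_force": force on a finger pad.
Only numpy, scipy, OpenCV 4.12 (cv2) and the standard library are available. Lean on these libraries where they do the work, as an engineer would, in place of code of your own. Each camera call takes 0.05 s, during which the arm holds its last target. There are 200 camera calls.

## Working session

There is one attempt and no reset: what is moved stays moved. The work goes in short steps, Python scripts to look and compute and a tool call to move; the robot and the scene stay as the last step left them, time stands still between calls to the robot, and variables do not carry over. Pictures are saved under pics/ and viewed, at most 10 in all, crops included, and the job is handed in when it is done.

Besides the shell and the picture viewer there is one more tool, called after "Emit:" in YAML: its name, and indented under it one key for each argument. send_rows: Moves the arm, as the interface text tells. Shifts and turns lie within -1 to 1; 1 stands for 25 cm of shift or pi/2 rad of turn. Its arguments: {"type":"object","properties":{"plan":{"type":"array","items":{"type":"object","properties":{"delta_pos":{"type":"array","items":{"type":"number"}},"turn":{"type":"number"}}}},"gripper":{"type":"number"},"squeeze":{"type":"number"}},"required":["plan"]}

```bash
mkdir -p pics; cat > h.py <<'E'
import numpy as np, cv2
from bench import robot, viewer
def ray(cam,uv):
    c=viewer.get_calibration(cam); d=np.array([(uv[0]-c['cx'])/c['fx'],(uv[1]-c['cy'])/c['fy']])
    s=d.copy()
    for _ in range(30): s=d/(1+c['k1']*(s@s))
    T=np.array(c['world_to_cam']); R=T[:3,:3]; o=-R.T@T[:3,3]
    return o,R.T@np.array([s[0],s[1],1])
def atz(cam,uv,z):
    o,d=ray(cam,uv); return o+d*(z-o[2])/d[2]
def proj(cam,P):
    c=viewer.get_calibration(cam); T=np.array(c['world_to_cam']); p=T[:3,:3]@np.array(P,float)+T[:3,3]
    s=p[:2]/p[2]; s=s*(1+c['k1']*(s@s)); return np.array([s[0]*c['fx']+c['cx'],s[1]*c['fy']+c['cy']])
def tri(r):
    A=0;b=0
    for o,d in r:
        d=d/np.linalg.norm(d); M=np.eye(3)-np.outer(d,d); A=A+M; b=b+M@o
    return np.linalg.solve(A,b)
E
python3 - <<'E'
from h import *
o=robot.observe(); print(o)
for c in('scene','top'):
    im=viewer.capture(c); cv2.imwrite(f'pics/{c}0.png',im)
    print(c,viewer.get_calibration(c))
    for l in('dish','weight','on_a_top','unit_a_top','tare_a_top','balance_a'):
        print(l,[(np.round(q['location'],1).tolist(),round(q['p'],2)) for q in viewer.spot_in(c,l)])
E
```

```text
{'time_s': 0.0, 'joints': array([ 1.05583418,  0.41188009, -0.01271152,  1.59706848,  0.0055898 ,
        1.13429149, -0.08218734]), 'dq': array([-0.00096721,  0.0010207 , -0.00014915,  0.00152742,  0.00069338,
       -0.00140237, -0.00050182]), 'joint_efforts': array([-1.55902594e-04, -5.87946653e+01,  6.41727056e-01, -2.91070032e+01,
       -5.36508090e-02,  1.82967220e-02,  1.33973126e-04]), 'ee_pos': array([ 269.76902063, -563.20576463,  221.81141986]), 'orientation': array([-7.72558700e-04,  9.75150089e-01,  2.21543797e-01, -2.29628101e-04]), 'contact_force': array([-0.0709405 ,  0.2928962 ,  1.16911431]), 'ft_torque': array([-0.01991247,  0.01812657, -0.08346111]), 'grasp_force': 0.0, 'width': 1.0012694892498768}
scene {'fx': 487.34126570009084, 'fy': 487.34126570009084, 'cx': 283.10145023363566, 'cy': 209.34975378780965, 'k1': -0.031461037914565386, 'world_to_cam': array([[ 5.79914161e-01,  8.14676182e-01,  1.51146061e-03,
        -3.08707544e+02],
       [ 5.47557077e-01, -3.88394632e-01, -7.41168575e-01,
        -2.53842582e+02],
       [-6.03225342e-01,  4.30641763e-01, -6.
[... 397 characters left out ...]
.58)]
top {'fx': 536.5766956733906, 'fy': 536.5766956733906, 'cx': 278.8218278721234, 'cy': 207.05974766759059, 'k1': 0.06392129147130575, 'world_to_cam': array([[ 6.75497860e-02, -9.97714604e-01, -1.61105402e-03,
        -2.17631064e+01],
       [-9.76070171e-01, -6.57496598e-02, -2.07277599e-01,
         5.70272549e+02],
       [ 2.06697962e-01,  1.55740593e-02, -9.78280840e-01,
         1.44756973e+03],
       [ 0.00000000e+00,  0.00000000e+00,  0.00000000e+00,
         1.00000000e+00]])}
dish [([210.2, 192.9], 0.91)]
weight [([352.7, 175.9], 0.47)]
on_a_top [([191.2, 242.0], 0.41), ([355.7, 302.6], 0.36)]
unit_a_top []
tare_a_top [([233.2, 238.6], 0.46)]
balance_a [([356.2, 196.7], 0.9)]
```

```bash
python3 - <<'E'
import cv2
a=cv2.imread('pics/top0.png'); cv2.imwrite('pics/top0c.png',cv2.resize(a[120:320,130:430],None,fx=2.66,fy=2.66,interpolation=cv2.INTER_CUBIC)[:600,:800])
E
```

```text
(no output)
```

View pics/scene0.png

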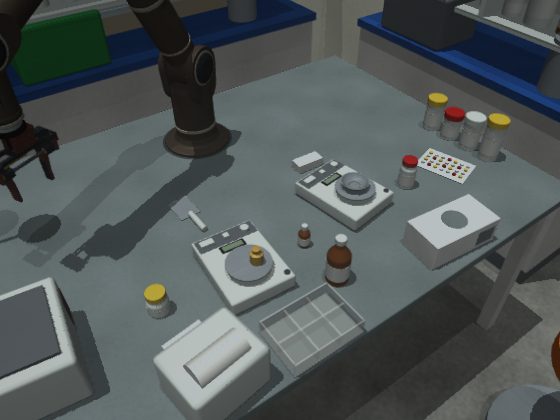

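View pics/top0c.png

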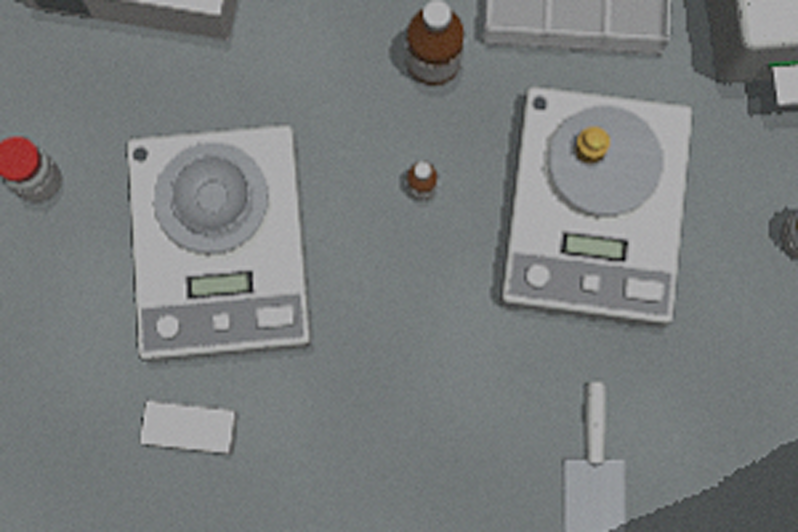

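The top crop shows the dish balance on the left, with its round key at full-image pixel (192.8, 242.6), square key at (213, 240.7) and oblong key at (233.4, 239.2). The brass-weight balance is on the right. In the scene view the dish balance is the far one, around (343,190), with the carton in front of its keys.

```bash
python3 - <<'E'
from h import *
from scipy.optimize import least_squares
def blob(f,uv,r):
    g=cv2.cvtColor(cv2.imread(f),cv2.COLOR_BGR2GRAY).astype(float); u,v=np.round(uv).astype(int)
    w=g[v-r:v+r+1,u-r-2:u+r+3]; t=(w.max()+np.median(w))/2
    t,m=cv2.threshold(w.astype(np.uint8),0,255,cv2.THRESH_OTSU)
    n,l,s,c=cv2.connectedComponentsWithStats(m); k=l[r,r+2]
    return c[k]+[u-r-2,v-r],s[k,4]
K=np.array([[-90,56,60],[-90,0,60],[-90,-56,60]])
pt=[]
for uv,r in(((192.8,242.6),6),((213.1,240.7),5),((233.4,239.2),7)):
    c,a=blob('pics/top0.png',uv,r); pt.append(c); print(c,a,atz('top',c,60))
pt=np.array(pt)
D=np.array([210.2,192.9])
def w(p,P):
    c,s=np.cos(p[2]),np.sin(p[2]); return np.array([p[0]+c*P[0]-s*P[1],p[1]+s*P[0]+c*P[1],P[2]])
f=lambda p:np.concatenate([proj('top',w(p,k))-u for k,u in zip(K,pt)])
a=atz('top',pt[1],60)
s=least_squares(f,[a[0]+90,a[1],0],x_scale=[1,1,.01]); print(s.x,s.fun)
for k in K: print(w(s.x,k),'scene',proj('scene',w(s.x,k)))
# whole-balance corner check
C=[[sx*120,sy*90,50] for sx in(1,-1) for sy in(1,-1)]
im=cv2.imread('pics/top0.png'); im2=cv2.imread('pics/scene0.png')
A=cv2.resize(im[130:270,160:260],None,fx=4,fy=4); B=cv2.resize(im2[140:240,280:400],None,fx=4,fy=4)
for k in list(K)+C+[[40,0,75]]:
    q=(proj('top',w(s.x,k))-[160,130]+.5)*4; cv2.circle(A,tuple(int(x) for x in q),2,(0,0,255),-1)
    q=(proj('scene',w(s.x,k))-[280,140]+.5)*4; cv2.circle(B,tuple(int(x) for x in q),2,(0,0,255),-1)
o=np.zeros((560,400+480-80,3),np.uint8); o[:,:400]=A; o[:400,400:]=B[:,:400]; cv2.imwrite('pics/chk.png',o)
E
```

```text
[192.56363636 242.32727273] 55 [454.88373074 247.98219273  60.        ]
[212.65625 240.40625] 32 [463.889471   193.15178102  60.        ]
[232.83157895 238.48421053] 95 [472.95542354 137.91979043  60.        ]
[5.52723500e+02 2.07588954e+02 1.62624285e-01] [-0.10837478  0.00717815  0.04921554 -0.00448827  0.05958092 -0.00409676]
[454.84410796 248.2783206   60.        ] scene [333.10944351 163.06823439]
[463.91097951 193.01719646  60.        ] scene [321.21416792 170.71758706]
[472.97785106 137.75607233  60.        ] scene [308.83957373 178.67596693]
```

View pics/chk.png

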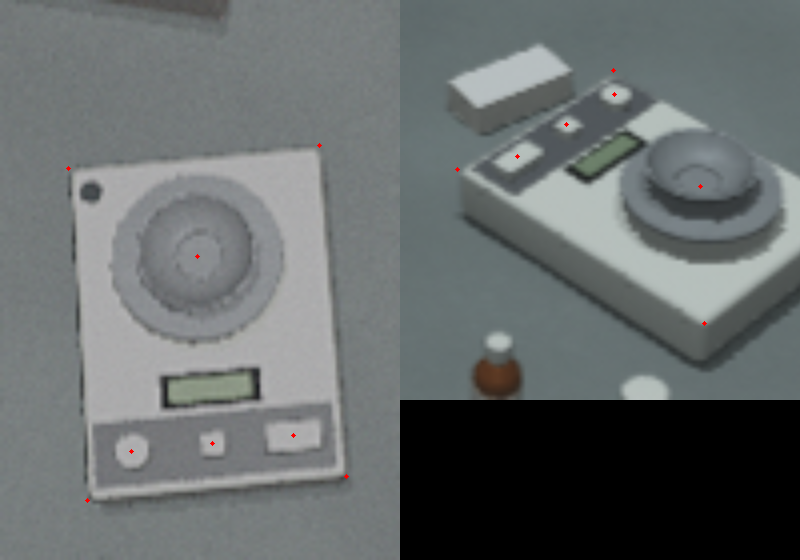

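The pose is confirmed: the model fit from the top view also lands on the keys, corners and pan in the scene view, so the heights check out. Next I'll close the fingers and align yaw, a turn of about +0.284 rad, or 0.18 units.

Emit:
send_rows:
  plan:
    - {"delta_pos": [0,0,0],"turn": 0.06}
    - {"delta_pos": [0,0,0],"turn": 0.06}
    - {"delta_pos": [0,0,0],"turn": 0.06}
    - {"delta_pos": [0,0,0],"turn": 0}
    - {"delta_pos": [0,0,0],"turn": 0}
    - {"delta_pos": [0,0,0],"turn": 0}
  gripper: 0
  squeeze: 10

```text
time_s: 1.45
ee_pos: [270.0, -563.6, 222.6]
orientation: [0.0, 0.997, 0.083, 0.0]
contact_force: [0.1, -0.6, 0.1]
width: 0.356
grasp_force: 0.0
```

```bash
cat >> h.py <<'E'
from scipy.spatial.transform import Rotation as Ro
def togo(P):
    o=robot.observe(); R=Ro.from_quat(np.roll(o['orientation'],-1)).as_matrix()
    print('t',round(o['time_s'],2),'pos',o['ee_pos'].round(2),'F',o['contact_force'].round(2),'w',round(o['width'],3),'yaw',round(np.arctan2(R[1,0],R[0,0]),4),'tilt',R[:,2].round(4))
    print('units',(R.T@(np.array(P)-o['ee_pos'])/250).round(4))
E
python3 -c "
from h import *
togo([455,248,160])"
```

```text
t 1.45 pos [ 270.03 -563.65  222.64] F [ 0.12 -0.65  0.14] w 0.356 yaw 0.1652 tilt [ 0.  0. -1.]
units [ 1.2637 -3.0807  0.2506]
```

Emit:
send_rows:
  plan:
    - {"delta_pos": [0.07,-0.17,0],"turn": 0}
    - {"delta_pos": [0.07,-0.17,0],"turn": 0}
    - {"delta_pos": [0.07,-0.17,0],"turn": 0}
    - {"delta_pos": [0.07,-0.17,0],"turn": 0}
    - {"delta_pos": [0.07,-0.17,0],"turn": 0}
    - {"delta_pos": [0.07,-0.17,0],"turn": 0}
    - {"delta_pos": [0.07,-0.17,0],"turn": 0}
    - {"delta_pos": [0.07,-0.17,0],"turn": 0}
    - {"delta_pos": [0.07,-0.17,0],"turn": 0}
    - {"delta_pos": [0.07,-0.17,0],"turn": 0}
    - {"delta_pos": [0.07,-0.17,0],"turn": 0}
    - {"delta_pos": [0.07,-0.17,0],"turn": 0}

```text
time_s: 2.95
ee_pos: [394.2, -24.8, 223.0]
orientation: [0.0, 0.997, 0.082, 0.001]
contact_force: [0.4, 0.1, 0.5]
width: 0.006
grasp_force: 0.0
```

Emit:
send_rows:
  plan:
    - {"delta_pos": [0.07,-0.17,0],"turn": 0}
    - {"delta_pos": [0.07,-0.17,0],"turn": 0}
    - {"delta_pos": [0.07,-0.17,0],"turn": 0}
    - {"delta_pos": [0.07,-0.17,0],"turn": 0}
    - {"delta_pos": [0.07,-0.17,0],"turn": 0}
    - {"delta_pos": [0.07,-0.17,0],"turn": 0}
    - {"delta_pos": [0,0,0],"turn": 0}
    - {"delta_pos": [0,0,0],"turn": 0}

```text
time_s: 3.95
ee_pos: [455.7, 241.9, 222.4]
orientation: [0.0, 0.997, 0.082, -0.0]
contact_force: [0.0, 0.3, 0.2]
width: 0.007
grasp_force: 0.0
```

```bash
python3 -c "
from h import *
togo([455,248,85])"
```

```text
t 3.95 pos [455.68 241.88 222.38] F [0.03 0.27 0.21] w 0.007 yaw 0.1645 tilt [-6.e-04 -7.e-04 -1.e+00]
units [ 0.0017 -0.0249  0.5495]
```

Emit:
send_rows:
  plan:
    - {"delta_pos": [0.002,-0.025,0],"turn": 0}
    - {"delta_pos": [0,0,0.12],"turn": 0}
    - {"delta_pos": [0,0,0.12],"turn": 0}
    - {"delta_pos": [0,0,0.12],"turn": 0}
    - {"delta_pos": [0,0,0.1],"turn": 0}
    - {"delta_pos": [0,0,0.08],"turn": 0}
    - {"delta_pos": [0,0,0],"turn": 0}
    - {"delta_pos": [0,0,0],"turn": 0}
    - {"delta_pos": [0,0,0],"turn": 0}

```text
time_s: 5.08
ee_pos: [456.0, 248.9, 88.7]
orientation: [-0.0, 0.997, 0.082, 0.001]
contact_force: [0.3, -0.5, -0.4]
width: 0.004
grasp_force: 0.0
```

```bash
python3 - <<'E'
from h import *
togo([454.8,248.2,62])
A=viewer.capture('top'); B=viewer.capture('scene')
A=cv2.resize(A[150:290,150:250],None,fx=4,fy=4); B=cv2.resize(B[110:210,270:370],None,fx=4,fy=4)
o=np.zeros((560,800,3),np.uint8); o[:,:400]=A; o[:400,400:]=B
e=robot.observe()['ee_pos']
q=(proj('scene',e)-[270,110]+.5)*4+[400,0]; cv2.circle(o,tuple(int(x) for x in q),2,(0,0,255),-1)
q=(proj('scene',[454.8,248.2,60])-[270,110]+.5)*4+[400,0]; cv2.circle(o,tuple(int(x) for x in q),2,(0,255,0),-1)
cv2.imwrite('pics/near.png',o)
E
```

```text
t 5.08 pos [455.96 248.93  88.7 ] F [ 0.35 -0.51 -0.39] w 0.004 yaw 0.1637 tilt [ 1.6e-03  6.0e-04 -1.0e+00]
units [-0.0052  0.0021  0.1068]
```

View pics/near.png

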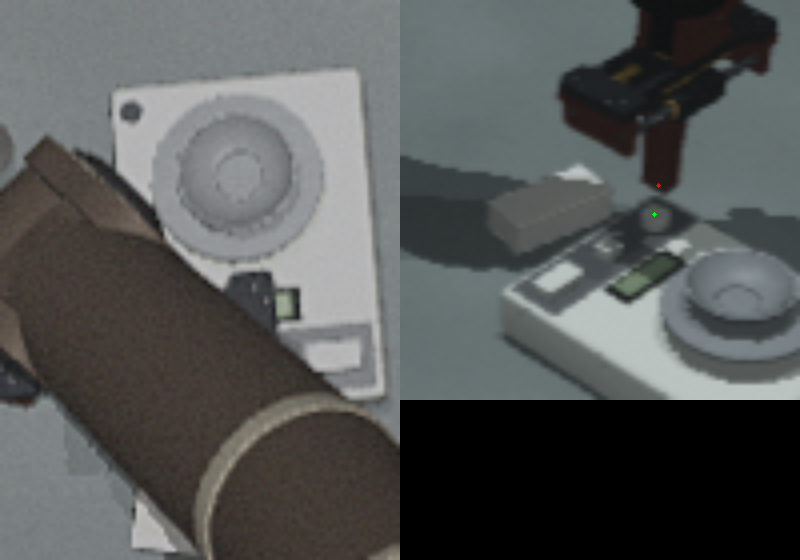

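The closed fingertip is directly above the round key: the TCP mark (red, crop 658,185) sits over the key mark (green, 654,214). I'll lower it in stages.

Emit:
send_rows:
  plan:
    - {"delta_pos": [-0.003,0.001,0.05],"turn": 0}
    - {"delta_pos": [0,0,0.04],"turn": 0}
    - {"delta_pos": [0,0,0.01],"turn": 0}
    - {"delta_pos": [0,0,0],"turn": 0}
    - {"delta_pos": [0,0,0],"turn": 0}

```text
time_s: 5.8
ee_pos: [454.8, 248.6, 62.8]
orientation: [-0.0, 0.997, 0.082, 0.0]
contact_force: [-0.6, -1.4, -0.5]
width: 0.006
grasp_force: 0.0
```

Emit:
send_rows:
  plan:
    - {"delta_pos": [0,0,0.008],"turn": 0}
    - {"delta_pos": [0,0,0.008],"turn": 0}
    - {"delta_pos": [0,0,0],"turn": 0}
    - {"delta_pos": [0,0,0],"turn": 0}

```text
time_s: 6.3
ee_pos: [454.9, 248.5, 58.8]
orientation: [-0.0, 0.997, 0.082, 0.0]
contact_force: [0.6, -0.2, 2.2]
width: 0.006
grasp_force: 1.0
```

Emit:
send_rows:
  plan:
    - {"delta_pos": [0,0,0.008],"turn": 0}
    - {"delta_pos": [0,0,0.008],"turn": 0}
    - {"delta_pos": [0,0,0.004],"turn": 0}
    - {"delta_pos": [0,0,0],"turn": 0}
    - {"delta_pos": [0,0,0],"turn": 0}
    - {"delta_pos": [0,0,0],"turn": 0}

```text
time_s: 7.05
ee_pos: [454.8, 248.5, 53.8]
orientation: [-0.0, 0.997, 0.082, 0.0]
contact_force: [1.0, -0.1, 3.4]
width: 0.002
grasp_force: 2.0
```

Emit:
send_rows:
  plan:
    - {"delta_pos": [0,0,0.002],"turn": 0}
    - {"delta_pos": [0,0,0],"turn": 0}
    - {"delta_pos": [0,0,0],"turn": 0}
    - {"delta_pos": [0,0,0],"turn": 0}

```text
time_s: 7.55
ee_pos: [454.9, 248.5, 53.4]
orientation: [-0.0, 0.997, 0.082, 0.0]
contact_force: [0.7, -0.8, 5.8]
width: 0.007
grasp_force: 3.2
```

```bash
python3 - <<'E'
from h import *
for _ in range(3):
    viewer.capture('scene'); togo([454.8,248.2,53.5])
E
```

```text
t 7.6 pos [454.86 248.5   53.39] F [ 1.69 -0.3   7.08] w 0.005 yaw 0.164 tilt [ 5.e-04  1.e-04 -1.e+00]
units [-0.0004  0.0011 -0.0004]
t 7.65 pos [454.86 248.53  53.4 ] F [ 1.39 -0.56  6.75] w 0.009 yaw 0.164 tilt [ 5.e-04  2.e-04 -1.e+00]
units [-0.0004  0.0013 -0.0004]
t 7.7 pos [454.88 248.54  53.42] F [ 0.64 -0.65  6.23] w 0.002 yaw 0.164 tilt [ 6.e-04  2.e-04 -1.e+00]
units [-0.0005  0.0013 -0.0003]
```

The round key has reached its stop at about 6.5 N. I'll lift off and move over to the oblong key.

Emit:
send_rows:
  plan:
    - {"delta_pos": [0,0,-0.03],"turn": 0}
    - {"delta_pos": [0,0,-0.06],"turn": 0}
    - {"delta_pos": [0,0,-0.06],"turn": 0}
    - {"delta_pos": [0,0,0],"turn": 0}
    - {"delta_pos": [0,0,0],"turn": 0}
    - {"delta_pos": [0,0.12,0],"turn": 0}
    - {"delta_pos": [0,0.12,0],"turn": 0}
    - {"delta_pos": [0,0.12,0],"turn": 0}
    - {"delta_pos": [0,0.09,0],"turn": 0}
    - {"delta_pos": [0,0,0],"turn": 0}
    - {"delta_pos": [0,0,0],"turn": 0}
    - {"delta_pos": [0,0,0],"turn": 0}

```text
time_s: 9.2
ee_pos: [472.7, 138.7, 90.6]
orientation: [-0.0, 0.997, 0.083, -0.0]
contact_force: [0.3, 1.1, -0.6]
width: -0.001
grasp_force: 0.0
```

```bash
python3 - <<'E'
from h import *
togo([473,137.8,63])
B=viewer.capture('scene')
o=cv2.resize(B[110:230,260:380],None,fx=4,fy=4)
for P,c in((robot.observe()['ee_pos'],(0,0,255)),([473,137.8,60],(0,255,0))):
    q=(proj('scene',P)-[260,110]+.5)*4; cv2.circle(o,tuple(int(x) for x in q),2,c,-1)
cv2.imwrite('pics/near2.png',o)
E
```

```text
t 9.2 pos [472.71 138.65  90.58] F [ 0.26  1.08 -0.62] w -0.001 yaw 0.1658 tilt [-2.e-04  5.e-04 -1.e+00]
units [0.0006 0.0036 0.1103]
```

View pics/near2.png

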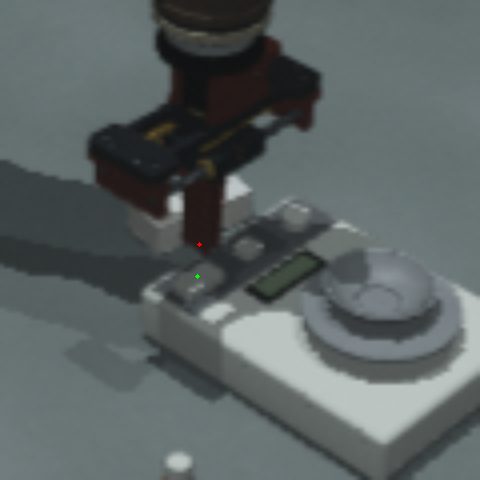

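The fingertip (200,244) is over the oblong key (197,276), the round key is up again and the dish is unmoved. Lowering onto the oblong key.

Emit:
send_rows:
  plan:
    - {"delta_pos": [0,0.003,0.05],"turn": 0}
    - {"delta_pos": [0,0,0.05],"turn": 0}
    - {"delta_pos": [0,0,0.01],"turn": 0}
    - {"delta_pos": [0,0,0],"turn": 0}
    - {"delta_pos": [0,0,0.008],"turn": 0}
    - {"delta_pos": [0,0,0.008],"turn": 0}
    - {"delta_pos": [0,0,0],"turn": 0}
    - {"delta_pos": [0,0,0],"turn": 0}

```text
time_s: 10.25
ee_pos: [473.4, 136.8, 59.4]
orientation: [-0.0, 0.997, 0.082, 0.0]
contact_force: [0.5, 0.7, 1.6]
width: 0.005
grasp_force: 0.9
```

Emit:
send_rows:
  plan:
    - {"delta_pos": [0,0,0.008],"turn": 0}
    - {"delta_pos": [0,0,0.008],"turn": 0}
    - {"delta_pos": [0,0,0],"turn": 0}
    - {"delta_pos": [0,0,0],"turn": 0}
    - {"delta_pos": [0,0,0],"turn": 0}

```text
time_s: 10.88
ee_pos: [473.4, 136.7, 55.3]
orientation: [-0.0, 0.997, 0.082, 0.0]
contact_force: [0.7, 0.3, 3.8]
width: 0.001
grasp_force: 1.7
```

Emit:
send_rows:
  plan:
    - {"delta_pos": [0,0,0.006],"turn": 0}
    - {"delta_pos": [0,0,0.002],"turn": 0}
    - {"delta_pos": [0,0,0],"turn": 0}
    - {"delta_pos": [0,0,0],"turn": 0}
    - {"delta_pos": [0,0,0],"turn": 0}

```text
time_s: 11.5
ee_pos: [473.4, 136.7, 53.4]
orientation: [0.0, 0.997, 0.082, 0.0]
contact_force: [-0.4, -0.3, 5.7]
width: 0.007
grasp_force: 3.2
```

The oblong key is at its stop as well, at 5.7 N. Withdrawing straight up.

Emit:
send_rows:
  plan:
    - {"delta_pos": [0,0,-0.03],"turn": 0}
    - {"delta_pos": [0,0,-0.08],"turn": 0}
    - {"delta_pos": [0,0,-0.12],"turn": 0}
    - {"delta_pos": [0,0,-0.12],"turn": 0}
    - {"delta_pos": [0,0,-0.12],"turn": 0}
    - {"delta_pos": [0,0,-0.08],"turn": 0}
    - {"delta_pos": [0,0,0],"turn": 0}
    - {"delta_pos": [0,0,0],"turn": 0}
    - {"delta_pos": [0,0,0],"turn": 0}
    - {"delta_pos": [0,0,0],"turn": 0}

```text
time_s: 12.75
ee_pos: [472.7, 136.6, 189.9]
orientation: [0.0, 0.997, 0.082, -0.001]
contact_force: [-0.0, 0.2, 0.3]
width: 0.005
grasp_force: 0.0
```

```bash
python3 - <<'E'
from h import *
togo([473,137.8,190]); cv2.imwrite('pics/end.png',viewer.capture('scene'))
E
```

```text
t 12.75 pos [472.7  136.56 189.86] F [-0.03  0.2   0.26] w 0.005 yaw 0.1642 tilt [-1.5e-03 -2.0e-04 -1.0e+00]
units [ 0.002  -0.0047 -0.0005]
```

View pics/end.png

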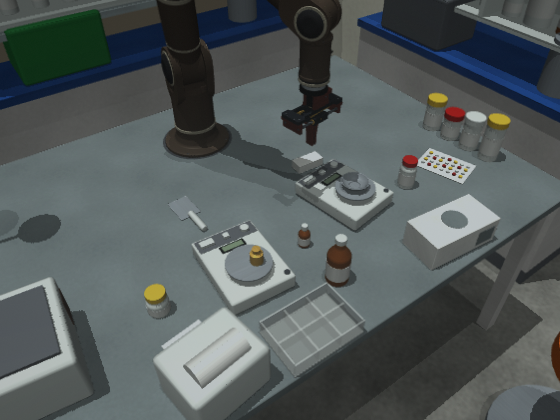

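The gripper is clear above the balance at (312,140). The dish (353,183), weight (256,256) and bystanders are where they were at the start.

```bash
python3 -c "
from bench import robot
print(robot.finish_job())"
```

```text
the job is handed in; nothing more can be done
None
```

I pressed the round key and then the wide oblong key of the dish balance right down, reading about 7 N at most. I withdrew with nothing visibly disturbed and handed the job in at about 13 s; no verdict was returned.

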